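Pin the colony counter's magnifier over the dish

TASK

Swing the colony counter's magnifier by its yellow knob back over the orange dish until its brass eye is lined up inside the steel fork. Then take the red-headed pin from its blue block and push it down through fork and eye until the head sits fully home on the fork, past the spring catch, and let go. Leave the dish under the lens and everything else on the bench where it is.

Things in the scene. Friction and masses are not known exactly. Their poses are not given: they have to be found in the camera images.
- counter: white colony counter, fixed to the bench: box 300 (its x) x 340 (its y) x 85 mm high with a round lit stage on top. Origin at the centre of its underside on the bench, z up. At local (-20, 105) mm a black hinge post; at (-20, -130) mm a steel fork standing on an upright 14 mm thick at the outer (-y) side of the fork
- magnifier (a joint): angle of the magnifier arm about its upright hinge post, rad: 0 = swung home against its stop (eye in line with the fork holes), up to 1.2 = swung away towards the counter's +x side. It stays where it is left (light friction)
- magnifier_hinge (a point): point on the upright hinge axis, at the top face of the magnifier arm (160 mm above the bench)
- magnifier_knob (a point): centre of the top end (210 mm above the bench) of the yellow upright round grip knob on the magnifier arm: 18 mm diameter, 50 mm tall, standing on the arm's top face 180 mm from the hinge axis, 55 mm inward of the eye; the 114 mm lens frame lies between knob and hinge, no higher than 161 mm above the bench
- magnifier_eye (a point): centre of the hole (17 mm bore) at the top face of the brass eye, a 36 x 36 x 10 mm plate at the arm's tip, 235 mm from the hinge axis; it enters the fork from the counter's +x side, between the two fork plates
- fork_seat (a point): centre of the hole mouth on the top face of the fork, 174 mm above the bench, hole axis vertical. Two 44 x 44 mm plates each 10 mm thick, 17 mm bores with 2 mm chamfers; lower plate's underside is 39 mm below this point. A spring catch ball in the lower bore holds the pin up: its own weight does not carry it home, a push of some 3 to 12 N does
- pin: headed pin: origin on its axis at the underside of the red head, z up towards the head. Steel shank 14 mm diameter, 58 mm long below the origin, the last 11 mm tapering to 5 mm. Head: flange 34 mm diameter x 5 mm, above it a round red grip 25 mm diameter from 5 to 42 mm above the origin. About 100 g. It starts upright in the blue block, head resting on the block
- pinblock: blue parking block fixed to the bench, 75 x 75 x 70 mm high, an 18 mm hole in the middle of its top that holds the pin; origin at the centre of its underside. To the left or the right of the counter
- dish_orange: closed clear dish with orange agar, 90 mm diameter, 15 mm high, loose on the lit stage (its underside 90 mm above the bench); origin at the centre of its underside
- dish_pink: closed dish with pink agar on the bench, 90 mm diameter, 15 mm high; leave alone
- dish_dark: closed dish with dark agar on the bench, 90 mm diameter, 15 mm high; leave alone
- beaker: glass beaker with blue caps in it, 72 mm diameter, 95 mm high, loose on the bench on the side away from the pin block; leave alone
- marker: black marker pen, 118 x 16 x 15 mm, loose, lying along the counter's front (-x) edge on its top face (85 mm above the bench); leave alone

How it is judged:
On the way, in this order (a step that is already met when the one before it is completed fails the run):
1. the magnifier is swung home, the pin not yet in the fork (value of joint magnifier below 0.03 rad and (z of pin in the frame of fork_seat above 0.045 m or horizontal distance between pin and fork_seat above 0.04 m)), for 0.1 s.
2. the pin is seated through fork and eye (z of pin in the frame of fork_seat below 0.004 m and horizontal distance between pin and fork_seat below 0.004 m and value of joint magnifier below 0.03 rad), for 0.1 s.
At the end, for the whole second after the job is handed in: The pin stands in the fork with its head within 4 mm of the fork's top face and within 4 mm of the hole's centre, upright within 0.1 rad and at rest; the magnifier is home (angle under 0.03 rad, its eye within 6 mm of the fork's axis), so the pin passes through both fork plates and the eye (all of step 2 and z of pin in the frame of fork_seat above -0.004 m and angle between the z axis of pin and the z axis of fork_seat, either way round below 0.1 rad and horizontal distance between magnifier_eye and fork_seat below 0.006 m and linear speed of pin below 0.02 m/s); the robot touches nothing.
It fails at once if the dish under the lens is shifted more than 20 mm (distance of dish_orange from where it was at the start of the episode above 0.02 m).
It fails at once if another thing on the bench is moved more than 30 mm (distance of any of dish_pink, dish_dark, beaker, marker from where it was at the start of the episode above 0.03 m).
It also fails if it takes over 64 s, if anything falls off the work surface, if the arm or the gripper's body presses on something with over 40 N, if the wrist force passes 120 N, or if a joint passes its speed limit or range.

ROBOT

A 6-joint arm with a two-finger parallel gripper is mounted at the origin on the work surface. World frame = base frame: x ahead of the robot, y to its left, z up, the work surface at z = 0. Lengths are in m, angles in rad, forces in N, time in s.
With the tool pointing down it reaches from about 0.425 to 0.95 m from the base axis. Payload 3.5 kg.
Tool frame: the origin (TCP) lies at the very end of the fingers, on their centre line; the grasp point (between the pads) lies 19 mm behind it; z points along the fingers, y is the line along which they close (so a half turn about z gives the same grasp; the last joint's range is limited). The gripper opens to 85 mm and grips with 20 to 120 N. Pads are 22 mm wide; open, the fingers measure 114 mm over their backs; the gripper's body (76 mm by 85 mm) begins 54 mm behind the grasp point. The pads swing forward as they close: fully open they stand 13 mm farther back than shut.
Start: joints at [-1.476, 0.286, 1.577, -0, 1.279, -0.15], TCP at [0.164, -0.655, 0.231] pointing down, gripper open.
Joint ranges: [-2.77, 2.77], [-0.9, 2.22], [0.21, 2.48], [-1.53, 4.67], [0.24, 2.81], [-2.84, 2.84]. Speed limits (rad/s): [2.79, 2.79, 3.14, 3.14, 3.14, 3.14].

INTERFACE

Orientations are given as a unit quaternion [x, y, z, w].
In Python, from plant import ctrl gives the robot as it stands.
- The arm moves only by the tool carry_out, never from a script. Its argument "deltas" is one flat list of numbers, 6 for each row, row after row: the shift along the tool's x, y, z in m, then the turn, a rotation vector about the tool's x, y, z in rad. A call has 1 to 5 rows; each row is the pose to reach, as a shift and turn from the pose commanded when the call began, along the tool's axes at that moment; what a row does not reach only later rows make up. A row lasts 1/8 s, in which the tool goes at most 62.5 mm and 10.7 degrees, less where a joint would pass 70% of its speed; a pose out of reach is approached as far as the arm can. A call with a gripper value outside its range is refused whole. "grip" is the opening in per cent of the stroke, from 0 (shut) to 100 (fully open), set as the call begins (left out, the last holds). The fingers move at their own pace and stop on an object; "grip_force" is the grip in N (left out, the last holds). Time passes only in rows, so rows that repeat a pose let the fingers close. It gives the time, the measured TCP pose, the force, the opening and the grip force at its end, in the units of the state.
- ctrl.get_state(): the state, without advancing time (a new reading comes with each control period).
- ctrl.read_camera(name): name is "side" or "top"; returns (picture, depth): 400x640x3 uint8, red, green, blue; 400x640 float32, m along the optical axis (not along the pixel's ray), 0 where there is no reading.
- ctrl.camera_model(name): a dict with "intrinsics" (3x3 intrinsics, pixels), "extrinsics" (4x4, takes a point from world to camera coordinates). Camera axes: x right, y down, z forward; pixel columns grow to the right and rows downward; lengths in m; the calibration is good to about 2 mm. A picture is of the moment at which its call begins. camera_model takes no time and is no camera call.
- ctrl.sign_off(): hands the job in; it is judged then, once.
Trained networks look in the newest picture that a camera, given by its name, has taken for a name from the list of things; names that differ only in an ending like _2 or _b are one class to them, and where a whole thing is asked for, a point or a joint stands for the part that bears it (a point fixed in the world has none). Each returns a list of dicts, best first, with "score" (0 to 1); they miss things now and then, are a little off and sometimes report something else, mostly with a low value. They report only what shows in the picture. A call takes as long as a camera call.
- ctrl.find_in(camera, query): "uv" ([column, row] in pixels, amid what is visible of it).
The state is a dict: "time": time; "qpos": joint angles; "dq": joint speeds; "joint_efforts": joint torques, N m; "eef_pos": TCP position; "tcp_rot": TCP orientation; "contact_force": force on the tool from outside, world axes, zero at the start; "wrist_torque": the same for the moment, N m; "opening": opening from 0.0 (shut) to 1.0 (fully open); "finger_force": force on a finger pad.
Only numpy, scipy, OpenCV 4.12 (cv2) and the standard library are available. Lean on these libraries where they do the work, as an engineer would, in place of code of your own. Each camera call takes 0.05 s, during which the arm holds its last target. There are 200 camera calls.

## Working session

There is one attempt and no reset: what is moved stays moved. The work goes in short steps, Python scripts to look and compute and a tool call to move; the robot and the scene stay as the last step left them, time stands still between calls to the robot, and variables do not carry over. Pictures are saved under pics/ and viewed, at most 10 in all, crops included, and the job is handed in when it is done.

Besides the shell and the picture viewer there is one more tool, called after ">>>" as name(argument=value, ...) on one line, values as JSON. carry_out: Moves the arm, as the interface text tells. Its arguments: {"type":"object","properties":{"deltas":{"type":"array"},"grip":{"type":"number"},"grip_force":{"type":"number"}},"required":["deltas"]}

```bash
mkdir -p pics; cat > h.py <<'E'
import numpy as np, cv2
from plant import ctrl
def world(cam,uv,depth=None,z=None):
    m=ctrl.camera_model(cam);K=np.array(m["intrinsics"]);E=np.array(m["extrinsics"]);R,t=E[:3,:3],E[:3,3]
    r=np.linalg.inv(K)@np.array([uv[0],uv[1],1.]);C=-R.T@t;d=R.T@r
    s=depth if z is None else (z-C[2])/d[2]
    return C+s*d
def proj(cam,p):
    m=ctrl.camera_model(cam);E=np.array(m["extrinsics"]);q=np.array(m["intrinsics"])@(E[:3,:3]@np.array(p)+E[:3,3]);return q[:2]/q[2]
def snap(cam,name=None):
    p,d=ctrl.read_camera(cam)
    if name: cv2.imwrite(f"pics/{name}.png",cv2.cvtColor(p,cv2.COLOR_RGB2BGR))
    np.savez(f"{cam}.npz",p=p,d=d);return p,d
E
python3 - <<'E'
from h import *
np.set_printoptions(precision=4,suppress=True)
for c in("top","side"):
    p,d=snap(c,c+"0")
    for q in("magnifier_knob","magnifier_eye","magnifier_hinge","pin","pinblock","counter","dish_orange","beaker"):
        for r in ctrl.find_in(c,q)[:2]:
            u,v=map(int,np.round(r["uv"]));print(c,q,r["uv"],round(r["score"],2),world(c,r["uv"],d[v,u]))
s=ctrl.get_state();print(s["time"],s["eef_pos"],s["tcp_rot"],s["contact_force"])
E
```

```text
top magnifier_knob [306.1, 194.7] 0.69 [0.545  0.0564 0.158 ]
top magnifier_eye [305.3, 195.6] 0.79 [0.5424 0.0584 0.1606]
top magnifier_hinge [305.1, 191.5] 0.97 [0.5532 0.0588 0.1609]
top pin [452.5, 205.3] 0.68 [ 0.5154 -0.3425  0.0998]
top pinblock [448.2, 204.5] 0.82 [ 0.52   -0.3378  0.0742]
top pinblock [306.3, 192.5] 0.67 [0.5509 0.0558 0.1571]
top counter [316.3, 206.8] 0.72 [0.5124 0.03   0.1604]
top dish_orange [319.7, 219.7] 0.77 [0.4819 0.0221 0.1016]
top beaker [183.1, 197.3] 0.57 [0.5545 0.4097 0.0604]
side magnifier_knob [310.0, 206.9] 0.76 [0.5428 0.0642 0.1566]
side magnifier_eye [310.6, 208.1] 0.85 [0.5413 0.0639 0.1529]
side magnifier_hinge [310.6, 207.7] 0.97 [0.5417 0.0633 0.1535]
side magnifier_hinge [327.9, 239.3] 0.59 [0.4792 0.0736 0.0891]
side pin [405.7, 138.2] 0.54 [ 0.5218 -0.3413  0.0949]
side pinblock [405.1, 154.6] 0.62 [ 0.4997 -0.311   0.066 ]
side pinblock [216.0, 328.6] 0.41 [0.5455 0.3957 0.0365]
side counter [327.8, 239.7] 0.73 [0.4776 0.0761 0.0916]
side dish_orange [339.0, 224.2] 0.61 [0.4813 0.0269 0.1002]
0.9 [ 0.1636 -0.6549  0.2314] [ 0.9925  0.1221 -0.      0.    ] [0.763  0.5623 0.0223]
```

View pics/top0.png

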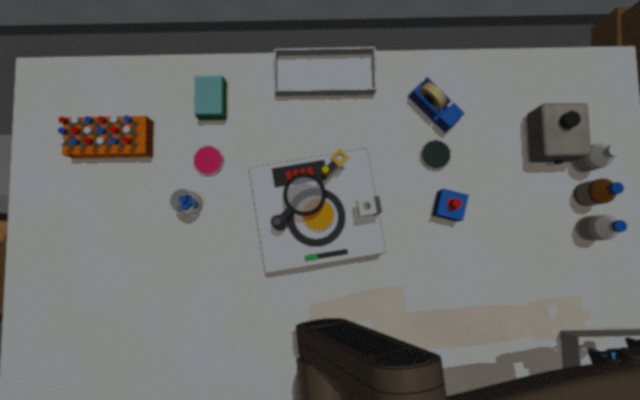

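View pics/side0.png

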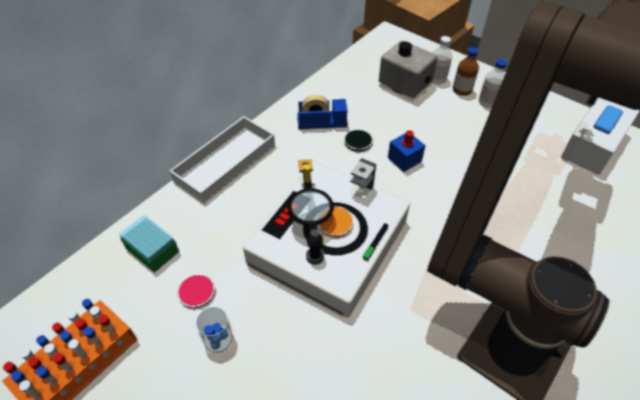

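The top view shows the hinge post at about (279,221), the yellow knob at (325,169), the brass eye at (340,157), the fork at (367,205) and the red pin head at (454,204). The networks lumped most magnifier parts together. The side view agrees on the layout, so I'll measure each part by colour and height from the depth cloud.

```bash
python3 - <<'E'
from h import *
np.set_printoptions(precision=4,suppress=True)
for c in("top","side"):
    f=np.load(c+".npz");p,d=f["p"],f["d"];m=ctrl.camera_model(c);E=np.array(m["extrinsics"]);K=np.array(m["intrinsics"])
    v,u=np.mgrid[:400,:640];r=np.linalg.inv(K)@np.stack([u.ravel(),v.ravel(),np.ones(u.size)])
    W=((r*d.ravel()-E[:3,3:]).T@E[:3,:3]).reshape(400,640,3);X,Y,Z=W[...,0],W[...,1],W[...,2]
    np.save(c+"W.npy",W); print(c,"cam",-E[:3,:3].T@E[:3,3],"K",K[0,0])
    hsv=cv2.cvtColor(p,cv2.COLOR_RGB2HSV);H,S,V=[hsv[...,i] for i in range(3)]
    def rep(n,k):
        k=k&(d>0)
        if k.sum():print(n,k.sum(),"mean",W[k].mean(0),"ext",W[k].min(0),W[k].max(0),"uv",u[k].mean(),v[k].mean())
    yel=(H>15)&(H<35)&(S>120)&(X>.45)&(X<.75)&(abs(Y)<.2)&(Z>.11)
    rep("yellow all",yel);rep("knob top",yel&(Z>.195));rep("eye",yel&(Z>.145)&(Z<.17))
    n,l=cv2.connectedComponents(yel.astype(np.uint8))
    for i in range(1,n): rep(f" comp{i}",l==i)
    rep("fork top",(Z>.167)&(Z<.182)&(X>.42)&(X<.6)&(Y<-.03)&(Y>-.2)&(V>90))
    rep("red",((H<8)|(H>172))&(S>140)&(Y<-.25)&(Y>-.45)&(X>.4)&(X<.65))
    rep("pin top",(Z>.104)&(Z<.12)&(Y<-.25)&(Y>-.45)&(X>.4)&(X<.65))
    rep("block top",(Z>.063)&(Z<.076)&(Y<-.25)&(Y>-.45)&(X>.4)&(X<.65))
    ct=((Z>.079)&(Z<.091)&(abs(Y-.03)<.25)&(abs(X-.51)<.25))
    q=W[ct][:,:2].astype(np.float32); print("counter",cv2.minAreaRect(q))
    hp=(Z>.12)&(V<70)&(Y>.08)&(Y<.2)&(X>.42)&(X<.55);rep("hinge",hp)
f=cv2.imread("pics/top0.png")[140:280,240:400]
cv2.imwrite("pics/crop_t.png",cv2.resize(f,None,fx=5,fy=4.2,interpolation=cv2.INTER_CUBIC)[:588,:800])
E
```

```text
top cam [0.4083 0.0131 1.3777] K 466.9779456290725
yellow all 194 mean [ 0.6144 -0.0155  0.1682] ext [ 0.4724 -0.0533  0.1101] [0.6631 0.0512 0.2155] uv 332.9742268041237 167.46391752577318
knob top 40 mean [0.6025 0.0046 0.2095] ext [ 0.5952 -0.0018  0.1973] [0.6112 0.011  0.2155] uv 325.5 169.5
eye 137 mean [ 0.6285 -0.0253  0.16  ] ext [ 0.5119 -0.0533  0.1531] [0.6631 0.0178 0.1683] uv 336.55474452554745 162.71532846715328
 comp1 114 mean [ 0.6411 -0.032   0.1601] ext [ 0.6191 -0.0533  0.1543] [ 0.6631 -0.0134  0.1663] uv 339.0 157.91228070175438
 comp2 58 mean [0.6028 0.0045 0.1969] ext [ 0.5948 -0.0051  0.1564] [0.6196 0.0136 0.2155] uv 325.5 170.20689655172413
 comp3 11 mean [0.5208 0.0126 0.1586] ext [0.5119 0.0096 0.1531] [0.5275 0.0178 0.1615] uv 322.90909090909093 203.54545454545453
 comp4 2 mean [0.517  0.007  0.1114] ext [0.5156 0.007  0.1107] [0.5185 0.0071 0.1122] uv 325.0 206.5
 comp5 1 mean [0.497  0.0318 0.1119] ext [0.497  0.0318 0.1119] [0.497  0.0318 0.1119] uv 316.0 214.0
 comp6 1 mean [0.4967 0.0237 0.1141] ext [0.4967 0.0237 0.1141] [0.4967 0.0237 0.1141] uv 3
[... 2179 characters left out ...]
0.0744  0.1776] uv 363.44406779661017 168.2
red 103 mean [ 0.5162 -0.3449  0.0944] ext [ 0.5027 -0.3659  0.0695] [ 0.5316 -0.3357  0.1143] uv 408.02912621359224 138.49514563106797
pin top 53 mean [ 0.5174 -0.3503  0.1099] ext [ 0.5056 -0.3671  0.1041] [ 0.5284 -0.3379  0.1165] uv 409.4339622641509 133.39622641509433
block top 404 mean [ 0.514  -0.3447  0.0689] ext [ 0.4733 -0.394   0.063 ] [ 0.564  -0.3052  0.076 ] uv 407.4207920792079 145.27227722772278
counter ((0.5080578327178955, 0.030459687113761902), (0.29947060346603394, 0.3412266969680786), 8.468491554260254)
hinge 405 mean [0.4868 0.1245 0.1573] ext [0.4543 0.0801 0.12  ] [0.5489 0.1503 0.1881] uv 312.1259259259259 234.8469135802469
```

View pics/crop_t.png

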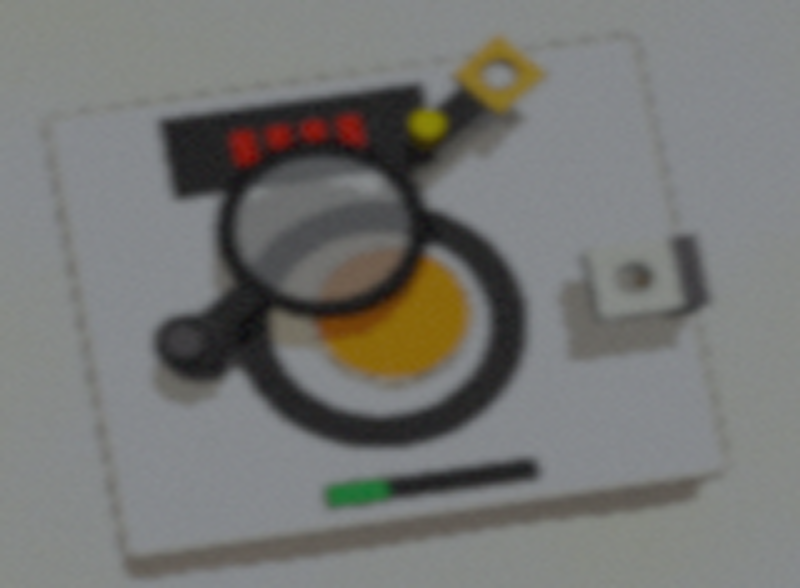

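The crop confirms the layout: fork hole at about (367,206), eye at (340,157), knob at (325,170). The counter's yaw is about 8.6° and the magnifier angle about 0.64 rad. The knob is 179 mm from the hinge, which matches the given 180 mm. I'll write a helper for tool-axis deltas and start the approach.

```bash
cat >> h.py <<'E'
from scipy.spatial.transform import Rotation as Ro
def delta(pos,yaw=105):
    s=ctrl.get_state();R=Ro.from_quat(s["tcp_rot"]);T=Ro.from_euler("z",yaw,degrees=True)*Ro.from_euler("x",180,degrees=True)
    return np.round(np.r_[R.inv().apply(np.array(pos)-s["eef_pos"]),(R.inv()*T).as_rotvec()],4).tolist()
E
python3 - <<'E'
from h import *
print(delta([.602,.005,.27]))
print("fork hole top",world("top",[367,205.95],z=.174))
a=np.deg2rad(8.6);h=np.array([.4742,.1312])
for t in(.65,.5,.35,.2,.1,0): print(t,h+.18*np.array([np.sin(a+t),-np.cos(a+t)]))
E
```

```text
[0.5852, -0.534, -0.0387, 0.0001, 0.0001, -1.5878]
fork hole top [ 0.51123874 -0.10124579  0.174     ]
0.65 [0.60333643 0.00580549]
0.5 [ 0.58314764 -0.01208437]
0.35 [ 0.56051213 -0.02675638]
0.2 [ 0.53593823 -0.03788102]
0.1 [ 0.51874986 -0.04319986]
0 [ 0.50111636 -0.04677615]
```

>>> carry_out(deltas=[0.585,-0.534,-0.039,0,0,-1.588,0.585,-0.534,-0.039,0,0,-1.588,0.585,-0.534,-0.039,0,0,-1.588,0.585,-0.534,-0.039,0,0,-1.588,0.585,-0.534,-0.039,0,0,-1.588], grip=45)

```text
time: 1.52
eef_pos: [0.3371, -0.3931, 0.2471]
tcp_rot: [0.829, 0.56, 0.0, 0.0]
contact_force: [-0.4, -0.8, 0.4]
opening: 0.451
finger_force: 0.0
```

```bash
python3 -c "
from h import *
print(delta([.602,.005,.27]))"
```

```text
[0.4682, 0.0971, -0.023, 0.0007, 0.0006, -0.6445]
```

>>> carry_out(deltas=[0.468,0.097,-0.023,0,0,-0.645,0.468,0.097,-0.023,0,0,-0.645,0.468,0.097,-0.023,0,0,-0.645,0.468,0.097,-0.023,0,0,-0.645,0.468,0.097,-0.023,0,0,-0.645])

```text
time: 2.15
eef_pos: [0.5116, -0.1341, 0.2623]
tcp_rot: [0.611, 0.792, 0.0, 0.001]
contact_force: [0.4, -0.7, 0.4]
opening: 0.452
finger_force: 0.0
```

```bash
python3 -c "
from h import *
print(delta([.602,.005,.27]))"
```

```text
[0.1116, 0.1228, -0.0077, 0.0009, 0.0009, -0.0048]
```

>>> carry_out(deltas=[0.112,0.123,-0.008,0,0,-0.005,0.112,0.123,-0.008,0,0,-0.005,0.112,0.123,-0.008,0,0,-0.005,0.112,0.123,-0.008,0,0,-0.005])

```text
time: 2.65
eef_pos: [0.6021, 0.006, 0.2698]
tcp_rot: [0.607, 0.795, 0.0, 0.0]
contact_force: [-0.3, 0.2, 0.6]
opening: 0.452
finger_force: 0.0
```

```bash
python3 -c "
from h import *
print(delta([.602,.005,.172]),ctrl.get_state()['eef_pos'])
p,d=snap('side');cv2.imwrite('pics/k.png',cv2.resize(p[90:260,220:460,::-1],None,fx=3,fy=3))"
```

```text
[-0.0009, -0.0004, 0.0978, 0.0003, -0.0001, 0.0039] [0.60213192 0.00599815 0.26977697]
```

View pics/k.png

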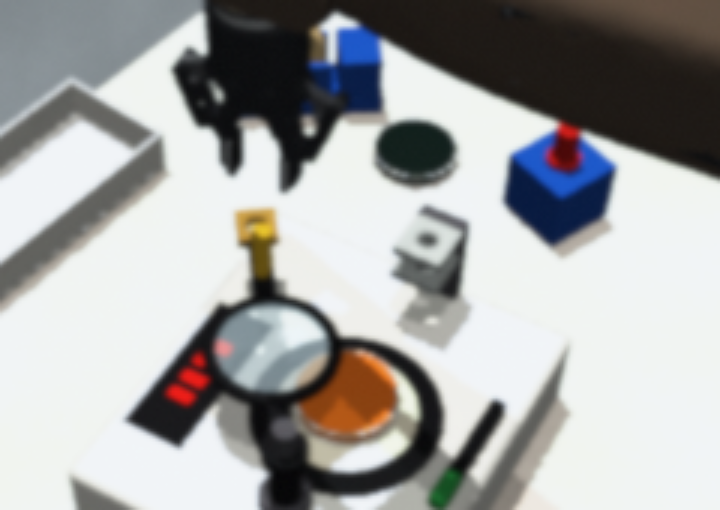

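The side view shows the open fingers at about (232,165) and (290,180) in the crop, straddling the knob at (262,235). I'll go down around it.

>>> carry_out(deltas=[-0.001,0,0.04,0,0,0,-0.001,0,0.07,0,0,0,-0.001,0,0.098,0,0,0,-0.001,0,0.098,0,0,0])

```text
time: 3.2
eef_pos: [0.5991, 0.0016, 0.1688]
tcp_rot: [0.61, 0.793, -0.002, -0.003]
contact_force: [0.8, -0.0, -0.6]
opening: 0.452
finger_force: 0.0
```

```bash
python3 -c "
from h import *
for p in ([.583,-.012],[.5605,-.0268],[.536,-.038],[.5187,-.0432],[.507,-.046]): print(delta(p+[.172]))"
```

```text
[-0.009, -0.019, -0.0031, -0.0059, -0.0024, -0.0021]
[-0.0175, -0.0446, -0.003, -0.0059, -0.0024, -0.0021]
[-0.022, -0.0711, -0.0028, -0.0059, -0.0024, -0.0021]
[-0.0226, -0.0892, -0.0027, -0.0059, -0.0024, -0.0021]
[-0.0223, -0.1012, -0.0026, -0.0059, -0.0024, -0.0021]
```

>>> carry_out(deltas=[-0.006,-0.011,0,0,0,0,-0.0115,-0.023,0,0,0,0,-0.016,-0.035,0,0,0,0,-0.02,-0.048,0,0,0,0,-0.022,-0.061,0,0,0,0])

```text
time: 3.82
eef_pos: [0.5475, -0.035, 0.172]
tcp_rot: [0.609, 0.793, 0.0, 0.0]
contact_force: [0.1, 0.6, -0.8]
opening: 0.449
finger_force: 0.3
```

>>> carry_out(deltas=[-0.002,-0.012,0,0,0,0,-0.003,-0.024,0,0,0,0,-0.003,-0.034,0,0,0,0,-0.003,-0.04,0,0,0,0,-0.003,-0.04,0,0,0,0])

```text
time: 4.45
eef_pos: [0.5099, -0.0476, 0.1716]
tcp_rot: [0.609, 0.793, -0.0, -0.0]
contact_force: [0.3, -0.6, 0.3]
opening: 0.453
finger_force: 0.0
```

```bash
python3 -c "
from h import *
p,d=snap('side');cv2.imwrite('pics/k2.png',cv2.resize(p[90:260,220:460,::-1],None,fx=3,fy=3))
s=ctrl.get_state();print(s['eef_pos'],s['contact_force'],delta([.501,-.047,.172]))"
```

```text
[ 0.51025548 -0.04758412  0.17171412] [-0.05243458  1.12490718  0.47868671] [0.003, -0.0088, -0.0003, -0.0001, -0.0002, -0.0003]
```

View pics/k2.png

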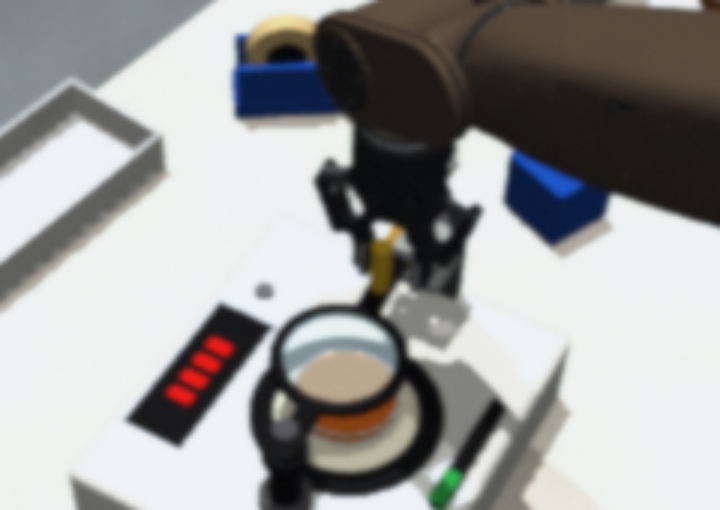

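The knob, at about (382,265) in the crop, rests against the far finger and the arm is nearly home. I'll push on gently to the stop.

>>> carry_out(deltas=[0.001,-0.006,0,0,0,0,0.001,-0.011,0,0,0,0,0.001,-0.015,0,0,0,0,0.002,-0.017,0,0,0,0,0.002,-0.018,0,0,0,0])

```text
time: 5.12
eef_pos: [0.4938, -0.0503, 0.1718]
tcp_rot: [0.609, 0.793, 0.002, 0.002]
contact_force: [7.5, 1.3, -4.4]
opening: 0.448
finger_force: 4.1
```

>>> carry_out(deltas=[0,-0.001,0,0,0,0,0,-0.002,0,0,0,0,0,-0.002,0,0,0,0])

```text
time: 5.5
eef_pos: [0.4938, -0.0503, 0.1718]
tcp_rot: [0.609, 0.793, 0.004, 0.004]
contact_force: [14.3, 2.6, -8.6]
opening: 0.452
finger_force: 6.9
```

The stop is reached: the TCP no longer moves and the force has risen to 14 N. I'll centre the fingers around the knob and lift off.

>>> carry_out(deltas=[0,0.005,0,0,0,0,0,0.012,0,0,0,0,0,0.012,-0.04,0,0,0,0,0.012,-0.09,0,0,0,0,0.012,-0.1,0,0,0])

```text
time: 6.12
eef_pos: [0.504, -0.0483, 0.2763]
tcp_rot: [0.609, 0.793, 0.001, 0.003]
contact_force: [0.1, -0.6, -0.7]
opening: 0.453
finger_force: 0.0
```

```bash
python3 -c "
from h import *
print(delta([.519,-.348,.26]))"
```

```text
[-0.2934, -0.0631, 0.0171, 0.006, 0.004, -0.0002]
```

>>> carry_out(deltas=[-0.293,-0.063,0.015,0,0,0,-0.293,-0.063,0.015,0,0,0,-0.293,-0.063,0.015,0,0,0,-0.293,-0.063,0.015,0,0,0,-0.293,-0.063,0.015,0,0,0], grip=65)

```text
time: 6.75
eef_pos: [0.5163, -0.3492, 0.255]
tcp_rot: [0.609, 0.793, 0.0, -0.001]
contact_force: [0.2, 0.4, 1.1]
opening: 0.646
finger_force: 0.0
```

>>> carry_out(deltas=[0,0,0,0,0,0])

```text
time: 6.88
eef_pos: [0.5158, -0.3499, 0.2543]
tcp_rot: [0.611, 0.792, -0.0, -0.002]
contact_force: [-0.6, -0.4, 0.2]
opening: 0.651
finger_force: 0.0
```

```bash
python3 - <<'E'
from h import *
np.set_printoptions(precision=4,suppress=True)
p,d=snap('side');cv2.imwrite('pics/k3.png',cv2.resize(p[60:260,220:460,::-1],None,fx=3,fy=3))
p2,d2=snap('top');cv2.imwrite('pics/t3.png',cv2.resize(p2[140:260,240:440,::-1],None,fx=4,fy=4))
for c,p,d in(("side",p,d),("top",p2,d2)):
    m=ctrl.camera_model(c);E=np.array(m["extrinsics"]);K=np.array(m["intrinsics"])
    v,u=np.mgrid[:400,:640];r=np.linalg.inv(K)@np.stack([u.ravel(),v.ravel(),np.ones(u.size)])
    W=((r*d.ravel()-E[:3,3:]).T@E[:3,:3]).reshape(400,640,3)
    hsv=cv2.cvtColor(p,cv2.COLOR_RGB2HSV);H,S=hsv[...,0],hsv[...,1]
    k=(H>15)&(H<35)&(S>120)&(W[...,2]>.198)&(W[...,0]>.45)&(abs(W[...,1])<.15)&(W[...,2]<.22);print(c,k.sum(),W[k].mean(0))
print(delta([.519,-.348,.16]),ctrl.get_state()["eef_pos"])
E
```

```text
side 41 [ 0.4988 -0.0442  0.2066]
top 39 [ 0.502  -0.0461  0.2099]
[-0.0021, 0.0022, 0.0952, -0.0014, -0.0029, -0.0012] [ 0.5165 -0.3468  0.2552]
```

View pics/k3.png

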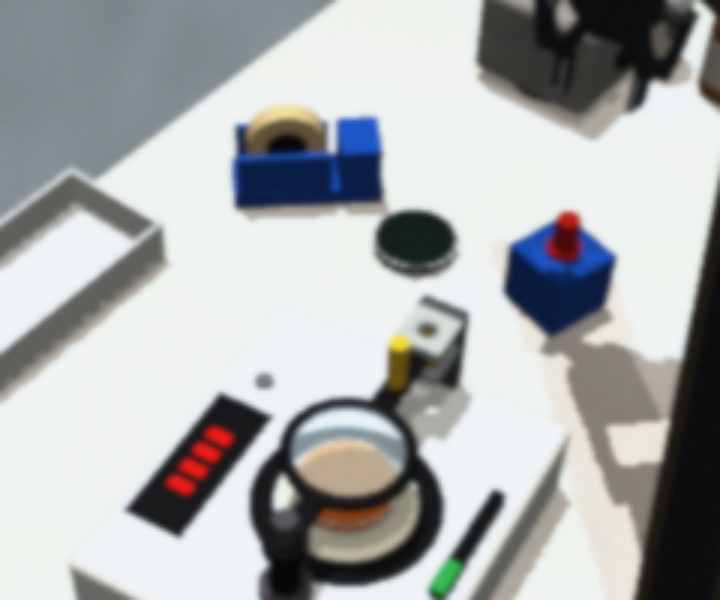

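View pics/t3.png

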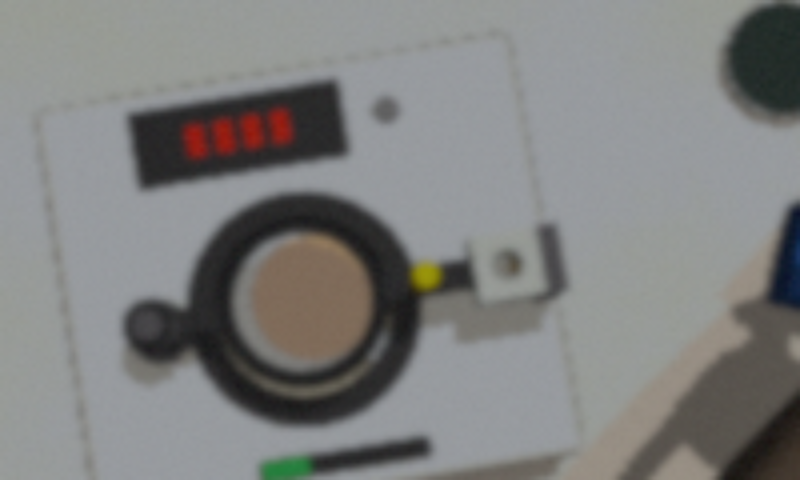

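The views show the magnifier home: the knob measures (0.500, -0.045), against (0.501, -0.047) expected. The eye is inside the fork under the hole (side crop (428,330), top crop (509,262)), and the dish and marker haven't moved. Next I'll go down on the pin.

>>> carry_out(deltas=[-0.002,0.0025,0.06,0,0,0,-0.002,0.0025,0.11,0,0,0,-0.002,0.0025,0.15,0,0,0,-0.002,0.0025,0.172,0,0,0,-0.002,0.0025,0.172,0,0,0])

```text
time: 7.6
eef_pos: [0.5189, -0.3454, 0.0823]
tcp_rot: [0.608, 0.794, 0.0, -0.003]
contact_force: [-0.6, -0.3, -0.5]
opening: 0.652
finger_force: 0.0
```

>>> carry_out(deltas=[0,0,0,0,0,0,0,0,0,0,0,0])

```text
time: 7.85
eef_pos: [0.521, -0.3488, 0.0869]
tcp_rot: [0.609, 0.793, -0.0, 0.002]
contact_force: [0.6, 0.5, 0.3]
opening: 0.646
finger_force: 0.0
```

```bash
python3 - <<'E'
from h import *
print("side fork hole",world("side",[362.7,170],z=.174))
print(delta([.519,-.350,.080]),ctrl.get_state()["eef_pos"])
E
```

```text
side fork hole [ 0.50670538 -0.0996067   0.174     ]
[-0.0006, -0.0023, 0.0069, 0.0019, 0.0029, 0.0003] [ 0.52103815 -0.34880752  0.08686758]
```

>>> carry_out(deltas=[0,0,0.001,0,0,0,0,0,0.001,0,0,0,0,0,0.001,0,0,0,0,0,0.001,0,0,0,0,0,0.001,0,0,0], grip=0, grip_force=60)

```text
time: 8.48
eef_pos: [0.5203, -0.3488, 0.0846]
tcp_rot: [0.609, 0.793, -0.0, 0.001]
contact_force: [-0.8, 0.3, 5.1]
opening: 0.27
finger_force: 59.1
```

>>> carry_out(deltas=[0,0,0,0,0,0,0,0,0,0,0,0])

```text
time: 8.72
eef_pos: [0.5204, -0.3488, 0.0846]
tcp_rot: [0.609, 0.793, -0.0, 0.001]
contact_force: [0.2, 0.0, 4.4]
opening: 0.27
finger_force: 59.1
```

```bash
python3 - <<'E'
from h import *
for i in range(4):
  ctrl.read_camera("top");s=ctrl.get_state();print(np.round(s["eef_pos"],4),s["tcp_rot"],s["opening"],s["finger_force"],s["contact_force"])
E
```

```text
[ 0.5203 -0.3488  0.0846] [ 6.08874801e-01  7.93266079e-01 -1.24257515e-04  6.24013865e-04] 0.2736183390757239 59.091158509254456 [-1.03187896  0.72287488  5.40012667]
[ 0.5203 -0.3488  0.0846] [ 6.08862048e-01  7.93275874e-01 -1.37319674e-04  6.11913402e-04] 0.27260939924831146 59.09238338470459 [-0.40791998  0.12440802  5.35428251]
[ 0.5203 -0.3488  0.0846] [ 6.08871338e-01  7.93268749e-01 -1.19683743e-04  6.09090411e-04] 0.27255185525452746 59.09246206283569 [-0.18428999  0.37573299  5.54003718]
[ 0.5204 -0.3488  0.0846] [ 6.08867634e-01  7.93271573e-01 -1.26919704e-04  6.32507545e-04] 0.27453268328621133 59.09202575683594 [-0.71372233  0.80934747  5.70055267]
```

The grip is firm: the opening reads about 23 mm on the 25 mm grip, and the TCP is 14.6 mm above the pin's origin. I'll lift it clear and carry it over the fork.

>>> carry_out(deltas=[0,0,-0.04,0,0,0,0,0,-0.09,0,0,0,0,0,-0.14,0,0,0,0,0,-0.185,0,0,0,0,0,-0.2,0,0,0])

```text
time: 9.55
eef_pos: [0.5206, -0.349, 0.2864]
tcp_rot: [0.609, 0.793, -0.0, 0.002]
contact_force: [0.0, 0.1, -1.8]
opening: 0.269
finger_force: 60.2
```

>>> carry_out(deltas=[0.045,0.01,0,0,0,0,0.1,0.022,0,0,0,0,0.155,0.035,0,0,0,0,0.21,0.047,0,0,0,0,0.244,0.055,0,0,0])

```text
validation failed for argument at $.de...
```

>>> carry_out(deltas=[0,0,0,0,0,0,0,0,0,0,0,0,0,0,0,0,0,0])

```text
time: 9.93
eef_pos: [0.5192, -0.3477, 0.2807]
tcp_rot: [0.609, 0.793, 0.0, -0.002]
contact_force: [0.3, -0.4, -0.9]
opening: 0.273
finger_force: 60.2
```

```bash
python3 - <<'E'
from h import *
p,d=snap('side');cv2.imwrite('pics/k4.png',cv2.resize(p[90:250,260:460,::-1],None,fx=3.7,fy=3.7,interpolation=cv2.INTER_CUBIC))
P=[]
for i in range(4): ctrl.read_camera("top");P.append(ctrl.get_state()["eef_pos"])
print(np.mean(P,0),np.std(P,0));print(delta([.5103,-.0988,.2846]),proj("side",[.5103,-.0988,.212]))
E
```

```text
[ 0.51974347 -0.34819389  0.28255298] [0.00012848 0.00010056 0.00049361]
[0.2435, 0.0552, -0.0013, -0.0004, -0.0007, -0.0003] [362.40930962 158.98978099]
```

View pics/k4.png

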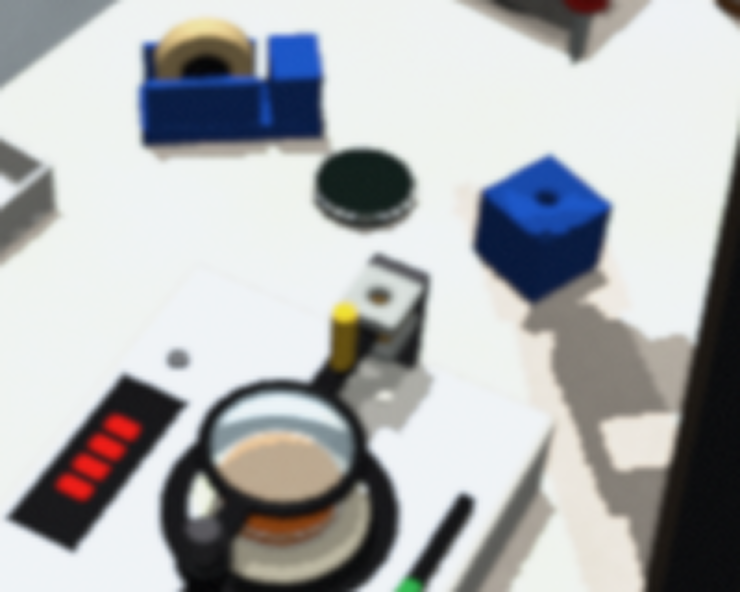

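The transfer call was refused because one row was missing a number. The picture shows the block empty, with its hole at crop (547,198), and the fork hole at (379,296). I'll resend the transfer.

>>> carry_out(deltas=[0.045,0.01,0,0,0,0,0.1,0.022,0,0,0,0,0.155,0.035,0,0,0,0,0.21,0.047,0,0,0,0,0.244,0.055,0,0,0,0])

```text
time: 10.8
eef_pos: [0.5096, -0.0962, 0.284]
tcp_rot: [0.608, 0.794, 0.0, 0.0]
contact_force: [0.7, 0.3, -1.6]
opening: 0.274
finger_force: 60.2
```

>>> carry_out(deltas=[0,0,0,0,0,0,0,0,0,0,0,0,0,0,0,0,0,0])

```text
time: 11.18
eef_pos: [0.5101, -0.0995, 0.2837]
tcp_rot: [0.609, 0.793, -0.0, 0.0]
contact_force: [0.3, 0.3, -1.2]
opening: 0.27
finger_force: 60.2
```

```bash
python3 - <<'E'
from h import *
a=world("side",[407.8,143.5],z=.07);b=world("side",[362.4,170],z=.174);print("blockhole",a,"fork",b,b-a)
p,d=snap('side');cv2.imwrite('pics/k5.png',cv2.resize(p[100:220,300:430,::-1],None,fx=5,fy=5,interpolation=cv2.INTER_CUBIC))
P=[]
for i in range(5): ctrl.read_camera("top");P.append(ctrl.get_state()["eef_pos"])
print(np.mean(P,0),np.std(P,0));m=np.mean(P,0);print(ctrl.get_state()["time"])
for off in([0,0],[.005,0],[0,.005]): print("tip if held true",proj("side",[m[0]+off[0],m[1]+off[1],m[2]-.0146-.058]))
E
```

```text
blockhole [ 0.51648995 -0.3505018   0.07      ] fork [ 0.50728871 -0.09913147  0.174     ] [-0.00920124  0.25137032  0.104     ]
[ 0.51003964 -0.09922736  0.28360458] [1.58904560e-05 1.90919568e-04 1.61023849e-05]
11.475
tip if held true [362.56912505 159.22265836]
tip if held true [360.9164975  158.29256322]
tip if held true [361.37288768 160.36787472]
```

View pics/k5.png

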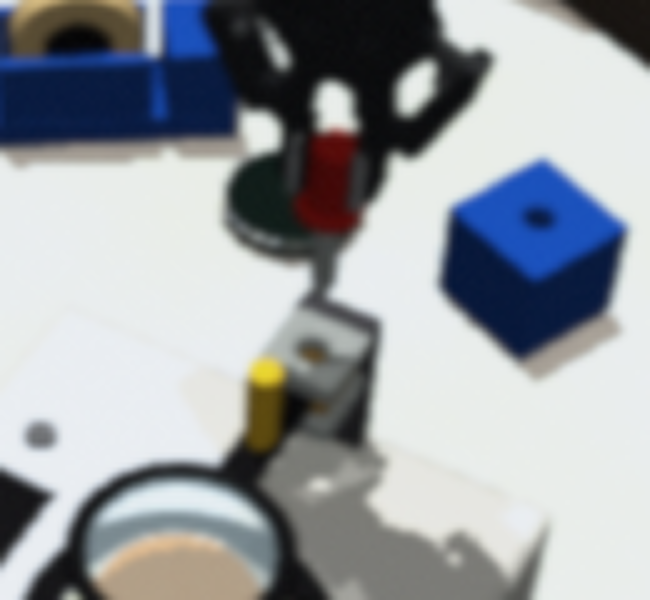

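```bash
python3 - <<'E'
from h import *
for z in(.211,.23,.264,.27,.306): print(z,(proj("side",[.5100,-.0992,z])-[300,100])*5)
for uv in([318,292],[313,352]): print(uv,world("side",np.array(uv)/5+[300,100],z=.211 if uv[1]<300 else .174))
f=np.load("side.npz");p=f["p"].astype(int);d=f["d"]
for r in range(148,161): print(r,p[r,358:372].sum(1)//3)
E
```

```text
0.211 [312.87791166 296.18797778]
0.23 [315.63360091 268.96587566]
0.264 [320.73169328 218.60432234]
0.27 [321.65442013 209.48915653]
0.306 [327.34332557 153.29125076]
[318, 292] [ 0.50971511 -0.10310171  0.211     ]
[313, 352] [ 0.50610306 -0.09834348  0.174     ]
148 [ 60  60  56  56  58  61  64  66  65  67  83 119 165 207]
149 [ 62  62  58  55  56  60  64  67  69  82 115 160 201 226]
150 [ 56  55  53  50  53  59  65  68  78 110 158 200 225 233]
151 [ 80  81  80  76  68  64  65  69  91 140 193 224 233 235]
152 [130 135 137 126  96  72  65  70  96 154 208 230 235 236]
153 [187 189 191 172 124  79  67  71 100 161 214 232 236 236]
154 [226 226 222 197 137  84  66  73 106 171 221 234 236 236]
155 [235 234 230 204 144  87  69  75 114 180 225 235 236 236]
156 [236 235 230 205 148  92  72  86 134 192 228 235 236 236]
157 [235 233 224 192 137  89  81 113 168 212 231 236 236 236]
158 [234 227 201 155 106  78  90 139 192 224 232 235 236 236]
159 [229 207 162 113  82  73  89 134 182 210 223 230 233 235]
160 [217 178 129  94  79  75  80 101 130 154 178 201 220 229]
```

```bash
python3 - <<'E'
from h import *
p=np.load("side.npz")["p"];hsv=cv2.cvtColor(p,cv2.COLOR_RGB2HSV).astype(int)
k=((hsv[...,0]<8)|(hsv[...,0]>170))&(hsv[...,1]>120);k[:120]=0;k[152:]=0;k[:,:352]=0;k[:,380:]=0
for r in range(122,152):
    c=np.where(k[r])[0]
    if len(c):print(r,c.min(),c.max(),end=" | ")
print()
for n,P in(("now",[.5100,-.0992]),):
    t=np.linspace(0,2*np.pi,60);c=np.array([proj("side",[P[0]+.017*np.cos(a),P[1]+.017*np.sin(a),z]) for z in(.269,.274) for a in t]);print("flange u",c[:,0].min(),c[:,0].max(),"vmax",c[:,1].max())
    c=np.array([proj("side",[P[0]+.0125*np.cos(a),P[1]+.0125*np.sin(a),.311]) for a in t]);print("top u",c[:,0].min(),c[:,0].max(),"v",c[:,1].min(),c[:,1].max())
c=np.array([proj("side",[.5102+.0085*np.cos(a),-.1012+.0085*np.sin(a),.174]) for a in t]);print("hole",c.min(0),c.max(0))
for r in range(166,176): print(r,p[r,355:371].astype(int).sum(1)//3)
E
```

```text
127 362 370 | 128 362 371 | 129 361 371 | 130 361 370 | 131 361 370 | 132 361 369 | 133 361 369 | 134 361 369 | 135 361 369 | 136 361 369 | 137 360 369 | 138 360 369 | 139 359 368 | 140 358 368 | 141 358 369 | 142 359 370 | 143 359 370 | 144 360 370 | 145 361 369 | 146 365 368 | 
flange u 357.10545865499455 371.6761590732927 vmax 147.29369546397757
top u 360.1939215452145 371.06980777581254 v 125.35923083043357 132.80315673997637
hole [358.55299003 166.51171375] [365.32884864 171.49009791]
166 [202 187 179 175 170 165 161 162 166 171 175 178 176 175 168 156]
167 [191 180 176 168 156 141 131 129 136 149 163 173 178 180 179 174]
168 [182 178 173 159 135 109  96  93  99 116 141 163 177 180 180 178]
169 [179 177 170 151 118  89  76  73  75  90 119 152 171 177 177 175]
170 [178 176 171 153 121  90  74  70  68  78 102 133 152 159 161 159]
171 [176 175 172 162 141 115  92  77  73  78  90 107 119 124 128 127]
172 [171 165 162 161 158 148 127 102  90  91  96 102 106 109 109 102]
173 [162 148 136 140 152 159 147 124 111 111 113 113 113 111 103  86]
174 [155 136 113 112 127 138 135 125 120 120 120 119 117 109  94  79]
175 [140 118  93  89 100 110 115 116 119 121 121 119 112 100  84  78]
```

The pin silhouette matches its predicted pixels to within about half a pixel. The hole matches its predicted centre, (362,169), to under a pixel. The pin is aligned, so I'll lower it.

>>> carry_out(deltas=[0,0,0.015,0,0,0,0,0,0.028,0,0,0,0,0,0.038,0,0,0,0,0,0.046,0,0,0,0,0,0.048,0,0,0])

```text
time: 12.1
eef_pos: [0.5097, -0.0983, 0.2348]
tcp_rot: [0.609, 0.793, -0.0, -0.001]
contact_force: [-0.6, 1.0, -1.4]
opening: 0.271
finger_force: 60.2
```

>>> carry_out(deltas=[0,0,0.006,0,0,0,0,0,0.012,0,0,0,0,0,0.018,0,0,0,0,0,0.022,0,0,0,0,0,0.022,0,0,0])

```text
time: 12.72
eef_pos: [0.5098, -0.0984, 0.2132]
tcp_rot: [0.609, 0.793, -0.0, -0.0]
contact_force: [-0.2, -0.2, -0.8]
opening: 0.277
finger_force: 60.2
```

>>> carry_out(deltas=[0,0,0.006,0,0,0,0,0,0.012,0,0,0,0,0,0.017,0,0,0,0,0,0.021,0,0,0,0,0,0.023,0,0,0])

```text
time: 13.35
eef_pos: [0.5097, -0.098, 0.1903]
tcp_rot: [0.609, 0.793, 0.0, -0.001]
contact_force: [-0.9, 2.5, 2.1]
opening: 0.27
finger_force: 60.4
```

>>> carry_out(deltas=[0,0,0.001,0,0,0,0,0,0.002,0,0,0,0,0,0.003,0,0,0,0,0,0.003,0,0,0])

```text
time: 13.85
eef_pos: [0.5097, -0.0979, 0.1887]
tcp_rot: [0.609, 0.793, 0.0, -0.001]
contact_force: [-3.8, 4.9, 5.3]
opening: 0.274
finger_force: 61.0
```

>>> carry_out(deltas=[0,0,0.002,0,0,0,0,0,0.003,0,0,0,0,0,0.003,0,0,0])

```text
time: 14.22
eef_pos: [0.5098, -0.0978, 0.1886]
tcp_rot: [0.609, 0.793, 0.0, -0.001]
contact_force: [-8.5, 7.7, 15.8]
opening: 0.274
finger_force: 62.1
```

It's at a hard stop at z = 0.1886, which puts the head on the fork top (0.174). I'll relax, release and go up.

>>> carry_out(deltas=[0,0,-0.004,0,0,0,0,0,-0.004,0,0,0])

```text
time: 14.48
eef_pos: [0.5098, -0.0981, 0.1888]
tcp_rot: [0.609, 0.793, 0.0, -0.0]
contact_force: [-2.5, 4.8, 2.7]
opening: 0.273
finger_force: 60.4
```

>>> carry_out(deltas=[0,0,0,0,0,0,0,0,0,0,0,0,0,0,0,0,0,0,0,0,0,0,0,0], grip=65)

```text
time: 14.98
eef_pos: [0.5102, -0.0988, 0.1887]
tcp_rot: [0.609, 0.793, -0.0, 0.0]
contact_force: [-0.6, -0.2, -0.3]
opening: 0.652
finger_force: 0.0
```

>>> carry_out(deltas=[0,0,-0.02,0,0,0,0,0,-0.06,0,0,0,0,0,-0.11,0,0,0,-0.05,0,-0.14,0,0,0,-0.1,0,-0.14,0,0,0])

```text
time: 15.6
eef_pos: [0.5376, -0.1966, 0.3335]
tcp_rot: [0.608, 0.794, 0.0, 0.004]
contact_force: [0.6, -0.2, -0.2]
opening: 0.651
finger_force: 0.0
```

>>> carry_out(deltas=[-0.05,0,0,0,0,0,-0.1,0,0,0,0,0,-0.15,0,0,0,0,0,-0.15,0,0,0,0,0,-0.15,0,0,0,0,0])

```text
time: 16.23
eef_pos: [0.5745, -0.3397, 0.3283]
tcp_rot: [0.609, 0.793, 0.0, -0.0]
contact_force: [-0.5, 0.5, -0.1]
opening: 0.649
finger_force: 0.0
```

```bash
python3 - <<'E'
from h import *
p,d=snap('side');cv2.imwrite('pics/k6.png',cv2.resize(p[100:260,260:460,::-1],None,fx=3.7,fy=3.7,interpolation=cv2.INTER_CUBIC))
hsv=cv2.cvtColor(p,cv2.COLOR_RGB2HSV).astype(int)
k=((hsv[...,0]<8)|(hsv[...,0]>170))&(hsv[...,1]>120);k[:130]=0;k[190:]=0;k[:,:345]=0;k[:,385:]=0
v,u=np.where(k);print("red",u.min(),u.max(),v.min(),v.max())
t=np.linspace(0,2*np.pi,60)
for z0 in(.174,.182):
    c=np.array([proj("side",[.5102+r*np.cos(a),-.1012+r*np.sin(a),z]) for r,z in((.017,z0),(.0125,z0+.042)) for a in t]);print(z0,c.min(0),c.max(0))
W=np.array([world("side",[a,b],d[b,a]) for a,b in zip(u,v)]);print("top z",np.sort(W[:,2])[-8:],W[W[:,2]>.208].mean(0))
for q in("top",): P,D=snap("top"); print([ (r["uv"],r["score"]) for r in ctrl.find_in("top","pin")[:2]])
s=ctrl.get_state();print(s["time"],s["eef_pos"],s["contact_force"],s["opening"])
E
```

```text
red 357 368 156 173
0.174 [355.16561744 153.66631154] [368.71886696 174.01186636]
0.182 [355.35474204 151.37152701] [368.97395153 171.84122967]
top z [0.21739753 0.21744208 0.21774291 0.21804079 0.21810085 0.21825789
 0.22003945 1.11200025] [ 0.49831164 -0.08507811  0.22965117]
[([367.0, 206.5], 0.48)]
16.375 [ 0.57470694 -0.33874122  0.32922622] [0.24769136 0.40832009 1.11953308] 0.6457343432411032
```

View pics/k6.png

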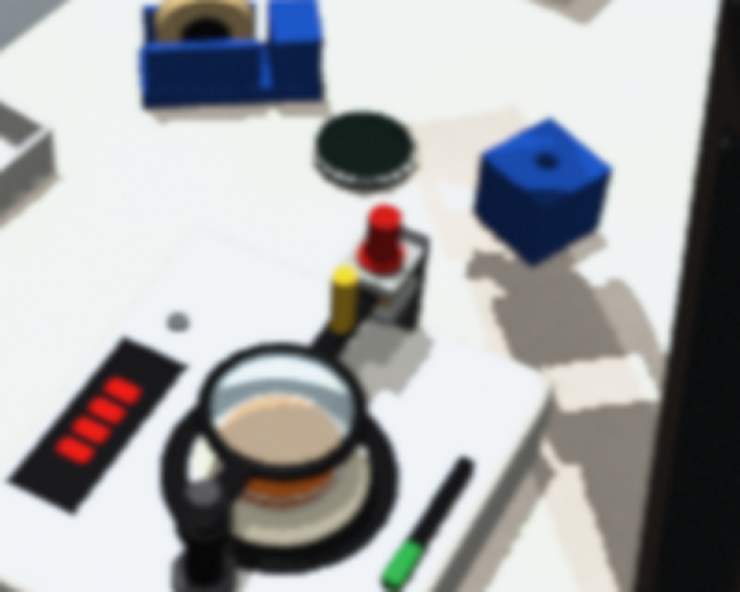

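The picture shows the red pin seated flat on the fork, its head at crop (383,240), with the knob still home. The dish and marker are where they were, and the gripper is clear. I'll hand in.

```bash
python3 -c "
from plant import ctrl
print(ctrl.sign_off())"
```

```text
the job is handed in; nothing more can be done
None
```

The job is handed in at about 16 s of the 64 s allowed: the magnifier is swung home, the pin is seated fully home through fork and eye and released, and the gripper is clear. The last picture showed the dish and marker still in place; no verdict came back.

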